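Objectives into the storage rack in reverse order

ROBOT

A 6-joint arm with a two-finger parallel gripper is mounted at the origin on the work surface. World frame = base frame: x ahead of the robot, y to its left, z up, the work surface at z = 0. Lengths are in mm, angles in rad, forces in N, time in s.
With the tool pointing down it reaches from about 375 to 975 mm from the base axis. Payload 3.8 kg.
Tool frame: the origin (TCP) lies midway between the tips of the shut fingers; the grasp point (between the pads) lies 19 mm behind it; z points along the fingers, y is the direction in which the jaws open and shut (so a half turn about z gives the same grasp; the last joint's range is limited). The gripper opens to 85 mm and grips with 20 to 120 N. Pads are 22 mm wide; open, the fingers measure 114 mm over their backs; the gripper's body (76 mm by 85 mm) begins 54 mm behind the grasp point. The pads swing forward as they close: fully open they stand 13 mm farther back than shut.
Start: joints at [1.181, 0.264, 1.604, -0, 1.274, -0.037], TCP at [233.228, 633.421, 231.28] pointing down, gripper open.
Joint ranges: [-2.63, 2.63], [-0.94, 2.18], [0.31, 2.57], [-1.31, 4.45], [0, 2.66], [-2.55, 2.55]. Speed limits (rad/s): [2.57, 2.57, 3.14, 3.14, 3.14, 3.14].

INTERFACE

Orientations are given as a rotation vector (axis times angle).
In Python, from station import monitor, snapshot, camera_params, order gives the robot as it stands. The module is installed in compiled form; this text tells all that it offers.
- The arm moves only by the tool apply_moves, never from a script. Its argument "increments" is a list of rows, each an object with "jaw": the gripper's target within -1 to 1 (fully open at 1, half-way at 0, shut at -1); "translation": the shift along the world's x, y, z in m, a list of three; "angular": the turn, a rotation vector about the world's x, y, z in rad, a list of three. In form: [{"jaw": jaw, "translation": [tx, ty, tz], "angular": [rx, ry, rz]}, ...]. A call has 1 to 5 rows; each row is the pose to reach, as a shift and turn from the pose commanded when the call began; what a row does not reach only later rows make up. A row lasts 1/10 s, in which the tool goes at most 50 mm and 8.59 degrees, less where a joint would pass 70% of its speed; a pose out of reach is approached as far as the arm can. A call with a gripper value outside its range is refused whole. The fingers move at their own pace and stop on an object; the grip force is fixed at half the most. Time passes only in rows, so rows that repeat a pose let the fingers close. It gives the time, the measured TCP pose, the force and the opening at its end, in the units of the state.
- monitor.get_obs(): the state, without advancing time (a new reading comes with each control period).
- snapshot(name): name is "side" or "top"; returns the picture (400x640x3 uint8, red, green, blue); there is no depth.
- camera_params(name): a dict with "fx", "fy", "cx", "cy" (pixels), "R" (3x3) and "t" (3): a world point X has camera coordinates R X + t. Camera axes: x right, y down, z forward; pixel columns grow to the right and rows downward; lengths in mm; the calibration is good to about 2 mm. A picture is of the moment at which its call begins. camera_params takes no time and is no camera call.
- order.hand_in(): hands the job in, once; it reports no verdict.
The state is a dict: "time_s": time; "joint_pos": joint angles; "joint_vel": joint speeds; "effort": joint torques, N m; "position": TCP position; "tcp_rot": TCP orientation; "contact_force": force on the tool from outside, world axes, zero at the start; "torque": the same for the moment, N m; "gripper_width": opening from 0.0 (shut) to 1.0 (fully open).
Only numpy, scipy, OpenCV 4.12 (cv2) and the standard library are available. Lean on these libraries where they do the work, as an engineer would, in place of code of your own. Each camera call takes 0.05 s, during which the arm holds its last target.

TASK

Move the four microscope objectives from the round stands on the aluminium strip into the black storage rack, one to a compartment, in reverse order, because the technician who will refit them sits across the bench: seen from the robot, the leftmost of the row goes into the rightmost compartment, the next into the one beside it, and so on, the rightmost ending up leftmost. Keep every objective upright, never toppling one, and leave all four standing nose up on the compartment floors, let go and at rest.

Things in the scene. Friction and masses are not known exactly. Their poses are not given: they have to be found in the camera images.
- wide (a point): Loose satin-metal microscope objective, standing nose up on a black base cap 34 mm across and 8 mm high: the short wide objective: a plain drum 38 mm across with a large flat lens on top, 50 mm tall in all; grip it 38 mm wide at this point. The point is on its axis half-way up, 25 mm above its underside; z is its axis, up. Round, so any yaw of the grasp will do; 150 to 170 g, varying by a fifth.
- cone (a point): Loose satin-metal microscope objective, standing nose up on a black base cap 34 mm across and 8 mm high: the objective with a pointed nose: barrel 30 mm across up to 42 mm, then a cone narrowing to 12 mm at the top, 58 mm tall in all; grip it 30 mm wide at this point. The point is on its axis half-way up, 29 mm above its underside; z is its axis, up. Round, so any yaw of the grasp will do; 150 to 170 g, varying by a fifth.
- slim (a point): Loose satin-metal microscope objective, standing nose up on a black base cap 34 mm across and 8 mm high: the tallest and slimmest objective: barrel 26 mm across up to 54 mm, then a straight narrow nose 18 mm across, 74 mm tall in all; grip it 26 mm wide at this point. The point is on its axis half-way up, 37 mm above its underside; z is its axis, up. Round, so any yaw of the grasp will do; 150 to 170 g, varying by a fifth.
- collar (a point): Loose satin-metal microscope objective, standing nose up on a black base cap 34 mm across and 8 mm high: the objective with a ribbed collar 40 mm across from 20 to 44 mm height, between a barrel 28 mm across below and a nose 24 mm across above, 64 mm tall in all; grip it by the collar, 40 mm wide, at this point. The point is on its axis half-way up, 32 mm above its underside; z is its axis, up. Round, so any yaw of the grasp will do; 150 to 170 g, varying by a fifth.
- stand_wide: Fixed round grey stand, 44 mm across and 6 mm high, on the bench strip; at the start the objective 'wide' stands on it, within 5 mm of its centre. It stays there and so records that objective's place in the first row. Origin at the centre of its underside, 10 mm above the table; axes parallel to the bench strip's.
- stand_cone: Fixed round grey stand, 44 mm across and 6 mm high, on the bench strip; at the start the objective 'cone' stands on it, within 5 mm of its centre. It stays there and so records that objective's place in the first row. Origin at the centre of its underside, 10 mm above the table; axes parallel to the bench strip's.
- stand_slim: Fixed round grey stand, 44 mm across and 6 mm high, on the bench strip; at the start the objective 'slim' stands on it, within 5 mm of its centre. It stays there and so records that objective's place in the first row. Origin at the centre of its underside, 10 mm above the table; axes parallel to the bench strip's.
- stand_collar: Fixed round grey stand, 44 mm across and 6 mm high, on the bench strip; at the start the objective 'collar' stands on it, within 5 mm of its centre. It stays there and so records that objective's place in the first row. Origin at the centre of its underside, 10 mm above the table; axes parallel to the bench strip's.
- bench_strip: Fixed flat aluminium strip, 66 x 236 x 10 mm, carrying the four round stands in a row 56 mm apart, at y = +84, +28, -28, -84 mm in its frame. Origin at the centre of its underside, on the table; y runs along the row to the robot's left, x away from the robot, turned up to 0.25 rad. It is on the left or the right half of the bench.
- storage_rack: Fixed low black rack with white rims, 62 x 236 mm: a row of four grey-lined square compartments, each 51 x 51 mm inside, centres 56 mm apart at x = 0, y = +84, +28, -28, -84 mm in its frame. Compartment floors are 10 mm above the table, rims 4 mm above the floors. Empty at the start. Origin at the centre of its underside, on the table; y runs along the row to the robot's left, x away from the robot, turned up to 0.25 rad.

How it is judged (in metres and radians):
At the end, for the whole second after the job is handed in: Each objective stands in the compartment that mirrors its stand's place in the first row (+84 mm on the strip: -84 mm on the rack, ...), within 12 mm of its centre in x and y, on the floor (height within 4 mm), upright within 0.12 rad, released and at rest (x of wide in the frame of storage_rack between -0.012 and 0.012 m and z of wide in the frame of storage_rack between 0.031 and 0.039 m and angle between each of wide, cone, slim, collar's own z axis and vertical below 0.12 rad and linear speed of each of obj_wide, obj_cone, obj_slim, obj_collar below 0.02 m/s and ((y of stand_wide in the frame of bench_strip between 0.069 and 0.099 m and y of wide in the frame of storage_rack between -0.096 and -0.072 m) or (y of stand_wide in the frame of bench_strip between 0.013 and 0.043 m and y of wide in the frame of storage_rack between -0.04 and -0.016 m) or (y of stand_wide in the frame of bench_strip between -0.043 and -0.013 m and y of wide in the frame of storage_rack between 0.016 and 0.04 m) or (y of stand_wide in the frame of bench_strip between -0.099 and -0.069 m and y of wide in the frame of storage_rack between 0.072 and 0.096 m)) and x of cone in the frame of storage_rack between -0.012 and 0.012 m and z of cone in the frame of storage_rack between 0.035 and 0.043 m and ((y of stand_cone in the frame of bench_strip between 0.069 and 0.099 m and y of cone in the frame of storage_rack between -0.096 and -0.072 m) or (y of stand_cone in the frame of bench_strip between 0.013 and 0.043 m and y of cone in the frame of storage_rack between -0.04 and -0.016 m) or (y of stand_cone in the frame of bench_strip between -0.043 and -0.013 m and y of cone in the frame of storage_rack between 0.016 and 0.04 m) or (y of stand_cone in the frame of bench_strip between -0.099 and -0.069 m and y of cone in the frame of storage_rack between 0.072 and 0.096 m)) and x of slim in the frame of storage_rack between -0.012 and 0.012 m and z of slim in the frame of storage_rack between 0.043 and 0.051 m and ((y of stand_slim in the frame of bench_strip between 0.069 and 0.099 m and y of slim in the frame of storage_rack between -0.096 and -0.072 m) or (y of stand_slim in the frame of bench_strip between 0.013 and 0.043 m and y of slim in the frame of storage_rack between -0.04 and -0.016 m) or (y of stand_slim in the frame of bench_strip between -0.043 and -0.013 m and y of slim in the frame of storage_rack between 0.016 and 0.04 m) or (y of stand_slim in the frame of bench_strip between -0.099 and -0.069 m and y of slim in the frame of storage_rack between 0.072 and 0.096 m)) and x of collar in the frame of storage_rack between -0.012 and 0.012 m and z of collar in the frame of storage_rack between 0.038 and 0.046 m and ((y of stand_collar in the frame of bench_strip between 0.069 and 0.099 m and y of collar in the frame of storage_rack between -0.096 and -0.072 m) or (y of stand_collar in the frame of bench_strip between 0.013 and 0.043 m and y of collar in the frame of storage_rack between -0.04 and -0.016 m) or (y of stand_collar in the frame of bench_strip between -0.043 and -0.013 m and y of collar in the frame of storage_rack between 0.016 and 0.04 m) or (y of stand_collar in the frame of bench_strip between -0.099 and -0.069 m and y of collar in the frame of storage_rack between 0.072 and 0.096 m))); the robot touches nothing.
It fails at once if the objective 'wide' is toppled (leans more than 0.7 rad) (angle between wide's own z axis and vertical above 0.7 rad).
It fails at once if the objective 'cone' is toppled (leans more than 0.7 rad) (angle between cone's own z axis and vertical above 0.7 rad).
It fails at once if the objective 'slim' is toppled (leans more than 0.7 rad) (angle between slim's own z axis and vertical above 0.7 rad).
It fails at once if the objective 'collar' is toppled (leans more than 0.7 rad) (angle between collar's own z axis and vertical above 0.7 rad).
It also fails if it takes over 112 s, if anything falls off the work surface, if the arm or the gripper's body presses on something with over 40 N, if the wrist force passes 120 N, or if a joint passes its speed limit or range.

## Working session

There is one attempt and no reset: what is moved stays moved. The work goes in short steps, Python scripts to look and compute and a tool call to move; the robot and the scene stay as the last step left them, time stands still between calls to the robot, and variables do not carry over. Pictures are saved under pics/ and viewed, and the job is handed in when it is done.

Besides the shell and the picture viewer there is one more tool, called after "Call:" as a command line: name --argument value ..., lists and objects as JSON in quotes. apply_moves: Moves the arm, as the interface text tells. Its arguments: {"type":"object","properties":{"increments":{"type":"array","items":{"type":"object","properties":{"jaw":{"type":"number"},"translation":{"type":"array","items":{"type":"number"}},"angular":{"type":"array","items":{"type":"number"}}}}}},"required":["increments"]}

```bash
mkdir -p pics; python3 - <<'E'
from station import monitor, snapshot, camera_params
import cv2
print(monitor.get_obs())
for n in("side","top"):
    im=snapshot(n); cv2.imwrite(f"pics/{n}0.png",im[:,:,::-1]); print(n,camera_params(n))
E
```

```text
{'time_s': 0.0, 'joint_pos': array([ 1.18111696e+00,  2.64798968e-01,  1.60538686e+00, -2.11905911e-05,
        1.27369480e+00, -3.69017605e-02]), 'joint_vel': array([-9.75136131e-05,  1.00105583e-03,  2.82956565e-03, -9.59425916e-04,
       -9.60377883e-04, -2.36872504e-03]), 'effort': array([ 9.44313615e-04, -5.15118706e+01, -3.67313719e+01,  1.34816801e-04,
        1.27241638e-02, -7.62197004e-06]), 'position': array([232.94563448, 632.74554813, 229.92421248]), 'tcp_rot': array([-0.55118124, -3.0923895 ,  0.00351872]), 'contact_force': array([0.35594295, 0.00680456, 0.48491381]), 'torque': array([0.03349423, 0.01299814, 0.06217042]), 'gripper_width': 1.0020512496234524}
side {'fx': 397.0946139184311, 'fy': 397.0946139184311, 'cx': 320.15845704032233, 'cy': 208.0598179086657, 'R': array([[ 0.99544034, -0.09512982,  0.00698943],
       [-0.04477035, -0.53066493, -0.84639846],
       [ 0.08422678,  0.84222625, -0.53250427]]), 't': array([-544.95199364,   72.49544504,  773.46806339])}
top {'fx': 414.22527885279965, 'fy': 414.22527885279965, 'cx': 326.2945552530078, 'cy': 197.09762354119246, 'R': array([[ 0.02465724, -0.99956885,  0.0159414 ],
       [-0.98269354, -0.02716327, -0.18323635],
       [ 0.18359037, -0.0111474 , -0.98293963]]), 't': array([-18.92053794, 568.16833936, 673.36052458])}
```

View pics/top0.png

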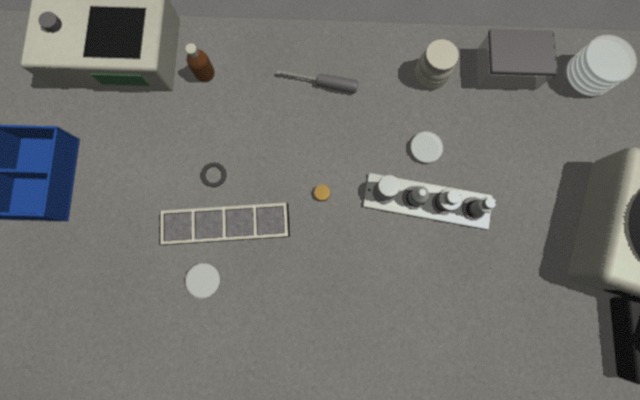

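View pics/side0.png

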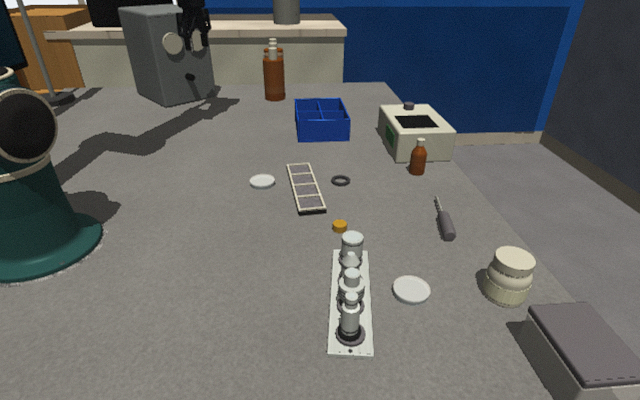

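```bash
python3 - <<'E'
import cv2,numpy as np
im=cv2.imread("pics/top0.png")
a=cv2.resize(im[165:235,355:500],None,fx=5.4,fy=5.4,interpolation=cv2.INTER_CUBIC)
b=cv2.resize(im[195:250,150:300],None,fx=5.2,fy=5.2,interpolation=cv2.INTER_CUBIC)
w=max(a.shape[1],b.shape[1]); p=lambda q:np.pad(q,((0,0),(0,w-q.shape[1]),(0,0)))
cv2.imwrite("pics/z1.png",a);cv2.imwrite("pics/z2.png",b)
im=cv2.imread("pics/side0.png")
cv2.imwrite("pics/z3.png",cv2.resize(im[225:360,315:385],None,fx=4.4,fy=4.4,interpolation=cv2.INTER_CUBIC))
E
```

```text
(no output)
```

View pics/z1.png

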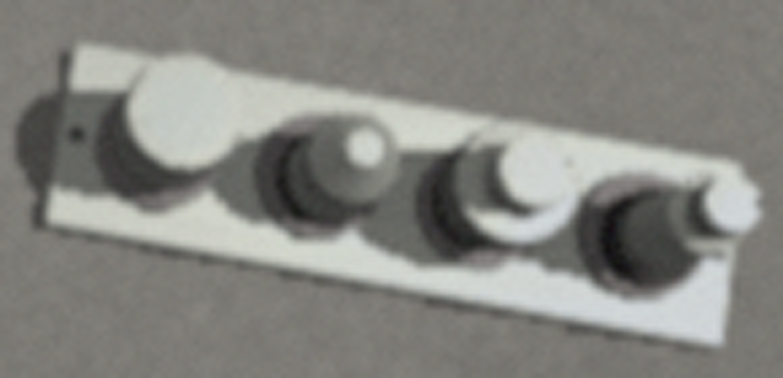

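View pics/z2.png

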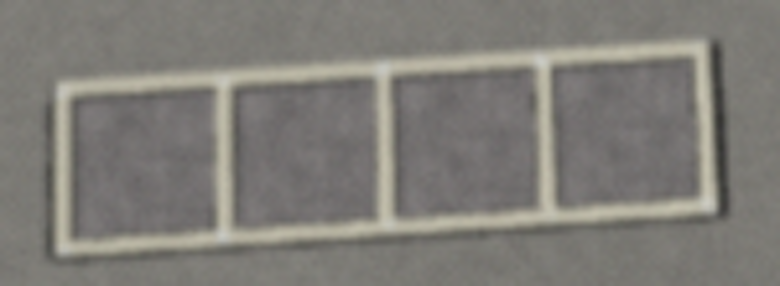

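View pics/z3.png

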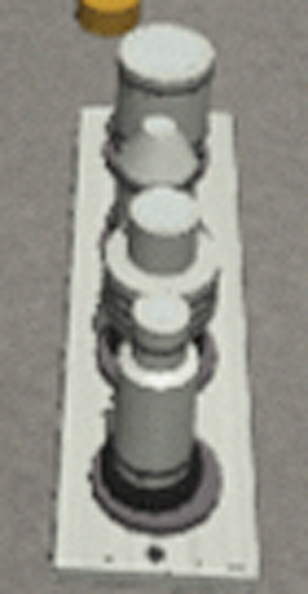

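```bash
cat > h.py <<'E'
import numpy as np,cv2
from station import camera_params
C={n:camera_params(n) for n in("top","side")}
def ray(n,u,v,z):
    c=C[n];R=np.array(c['R']);t=np.array(c['t']);o=-R.T@t
    d=R.T@np.array([(u-c['cx'])/c['fx'],(v-c['cy'])/c['fy'],1]); return (o+d*(z-o[2])/d[2])[:2]
def proj(n,X):
    c=C[n];q=c['R']@np.array(X,float)+c['t'];return np.array([c['fx']*q[0]/q[2]+c['cx'],c['fy']*q[1]/q[2]+c['cy']])
E
python3 - <<'E'
from h import *
im=cv2.imread("pics/top0.png")
def zz(x,y,x0,y0,s): return x0+(x+.5)/s-.5,y0+(y+.5)/s-.5
print("hand tops")
for k,(x,y),z in(("wide",(183,112),66),("cone",(365,147),74),("collar",(535,172),80),("slim",(733,205),90)):
    print(k,ray("top",*zz(x,y,355,165,5.4),z))
print("side tops")
for k,(x,y),z in(("wide",(166,53),66),("cone",(158,128),74),("collar",(165,213),80),("slim",(160,314),90)):
    print(k,ray("side",*zz(x,y,315,225,4.4),z))
def fr(P):
    P=np.array(P);c=P.mean(0);d=P[0]+P[3]-P[1]-P[2];print("c",c,"yaw",np.arctan2(-d[0],d[1]),"len",np.linalg.norm(d)/2,"wid",np.linalg.norm(P[0]+P[1]-P[2]-P[3])/2)
# rack: outer corners TL TR BR BL
fr([ray("top",*zz(x,y,150,195,5.2),14) for x,y in((57,83),(714,40),(720,212),(60,253))])
fr([ray("top",*zz(x,y,355,165,5.4),10) for x,y in((75,42),(742,160),(722,346),(46,226))])
# masks: rack rim
def quad(n,im,z,thr,roi,warm):
    x0,y0,x1,y1=roi;s=8
    sub=cv2.resize(im[y0:y1,x0:x1],None,fx=s,fy=s,interpolation=cv2.INTER_CUBIC)
    g=cv2.cvtColor(sub,cv2.COLOR_BGR2GRAY);m=(g>thr).astype(np.uint8)
    cs,_=cv2.findContours(m,0,2);c=max(cs,key=cv2.contourArea);c=cv2.convexHull(c)
    pts=c[:,0,:];W=np.array([ray(n,*zz(x,y,x0,y0,s),z) for x,y in pts],np.float32)
    r=cv2.minAreaRect(W);print(n,r)
    return
quad("top",im,14,140,(150,195,300,250),1)
s=cv2.imread("pics/side0.png")
quad("side",s,14,140,(280,158,332,218),1)
quad("top",im,10,150,(355,165,500,235),1)
E
```

```text
hand tops
wide [ 589.69119616 -111.16637756]
cone [ 578.20586436 -167.60302825]
collar [ 570.45120714 -219.50519512]
slim [ 559.79735727 -277.35302461]
side tops
wide [ 592.65416295 -112.74760932]
cone [ 579.97107913 -169.08486179]
collar [ 573.55283252 -221.95300768]
slim [ 562.11797154 -278.83918672]
c [523.14460786 179.6149708 ] yaw 0.09112931361828697 len 229.35798268388695 wid 60.308290879252915
c [ 575.66446094 -193.73623668] yaw -0.1513814768008447 len 234.24936340740837 wid 65.82888654925245
top ((523.5747680664062, 181.15435791015625), (62.909568786621094, 229.11236572265625), 5.20405387878418)
side ((526.3081665039062, 183.30502319335938), (64.35782623291016, 240.54965209960938), 5.543087005615234)
top ((587.8801879882812, -200.09512329101562), (242.84109497070312, 43.81163787841797), 80.1048583984375)
```

Call:
apply_moves --increments '[{"jaw": 1,"translation": [0.018,-0.037,0],"angular": [0,0,-0.07]},{"jaw": 1,"translation": [0.036,-0.075,0],"angular": [0,0,-0.14]},{"jaw": 1,"translation": [0.054,-0.112,0],"angular": [0,0,-0.21]},{"jaw": 1,"translation": [0.072,-0.15,0],"angular": [0,0,-0.28]},{"jaw": 1,"translation": [0.09,-0.187,0],"angular": [0,0,-0.35]}]'

```text
time_s: 0.6
position: [323.4, 444.6, 230.7]
tcp_rot: [-1.085, -2.948, 0.002]
contact_force: [1.6, -0.0, -0.2]
gripper_width: 0.998
```

Call:
apply_moves --increments '[{"jaw": 1,"translation": [0.018,-0.037,0],"angular": [0,0,-0.07]},{"jaw": 1,"translation": [0.036,-0.075,0],"angular": [0,0,-0.14]},{"jaw": 1,"translation": [0.054,-0.112,0],"angular": [0,0,-0.21]},{"jaw": 1,"translation": [0.072,-0.15,0],"angular": [0,0,-0.28]},{"jaw": 1,"translation": [0.09,-0.187,0],"angular": [0,0,-0.35]}]'

```text
time_s: 1.1
position: [413.3, 257.6, 230.9]
tcp_rot: [-1.582, -2.714, 0.001]
contact_force: [-0.5, 0.9, 0.1]
gripper_width: 1.003
```

Call:
apply_moves --increments '[{"jaw": 1,"translation": [0.018,-0.037,0],"angular": [0,0,-0.07]},{"jaw": 1,"translation": [0.036,-0.075,0],"angular": [0,0,-0.14]},{"jaw": 1,"translation": [0.054,-0.112,0],"angular": [0,0,-0.21]},{"jaw": 1,"translation": [0.072,-0.15,0],"angular": [0,0,-0.28]},{"jaw": 1,"translation": [0.09,-0.187,0],"angular": [0,0,-0.35]}]'

```text
time_s: 1.6
position: [503.4, 70.7, 231.0]
tcp_rot: [-2.031, -2.397, 0.0]
contact_force: [0.6, -0.2, -0.8]
gripper_width: 1.0
```

Call:
apply_moves --increments '[{"jaw": 1,"translation": [0.018,-0.037,0],"angular": [0,0,-0.07]},{"jaw": 1,"translation": [0.036,-0.075,0],"angular": [0,0,-0.14]},{"jaw": 1,"translation": [0.054,-0.112,0],"angular": [0,0,-0.21]},{"jaw": 1,"translation": [0.072,-0.15,0],"angular": [0,0,-0.28]},{"jaw": 1,"translation": [0.0873,-0.1839,0],"angular": [0,0,-0.32]}]'

```text
time_s: 2.1
position: [590.8, -113.4, 230.7]
tcp_rot: [-2.386, -2.042, 0.001]
contact_force: [0.3, 1.8, -0.7]
gripper_width: 0.999
```

```bash
python3 - <<'E'
from station import monitor, snapshot
import cv2
o=monitor.get_obs();print(o['position'],o['tcp_rot'],o['time_s'])
for n in("side",):
    im=snapshot(n); cv2.imwrite(f"pics/{n}1.png",im[:,:,::-1])
E
```

```text
[ 590.79248739 -113.44003466  230.6782521 ] [-2.38632285e+00 -2.04240284e+00  7.59349026e-04] 2.1
```

View pics/side1.png

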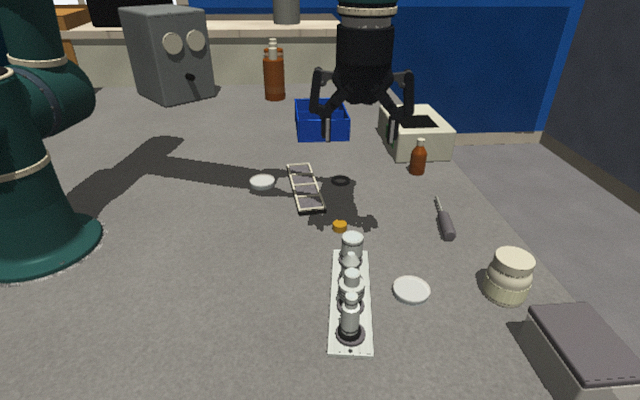

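Call:
apply_moves --increments '[{"jaw": 1,"translation": [0,0.0015,-0.03],"angular": [0,0,0]},{"jaw": 1,"translation": [0,0.0015,-0.06],"angular": [0,0,0]},{"jaw": 1,"translation": [0,0.0015,-0.09],"angular": [0,0,0]},{"jaw": 1,"translation": [0,0.0015,-0.12],"angular": [0,0,0]},{"jaw": 1,"translation": [0,0.0015,-0.14],"angular": [0,0,0]}]'

```text
time_s: 2.65
position: [588.5, -109.4, 88.2]
tcp_rot: [-2.381, -2.044, 0.004]
contact_force: [-1.0, -0.1, 0.3]
gripper_width: 0.995
```

```bash
python3 - <<'E'
from station import monitor, snapshot
import cv2
o=monitor.get_obs();print(o['position'],o['tcp_rot'],o['time_s'])
for n in("side","top"):
    im=snapshot(n); cv2.imwrite(f"pics/{n}2.png",im[:,:,::-1])
    z=im[150:360,230:450] if n=="side" else im[130:250,330:510]
    cv2.imwrite(f"pics/{n}2z.png",cv2.resize(z[:,:,::-1],None,fx=2.7,fy=2.7))
E
```

```text
[ 588.50597362 -109.39077233   88.17482383] [-2.38103551 -2.04431111  0.00382392] 2.65
```

View pics/side2z.png

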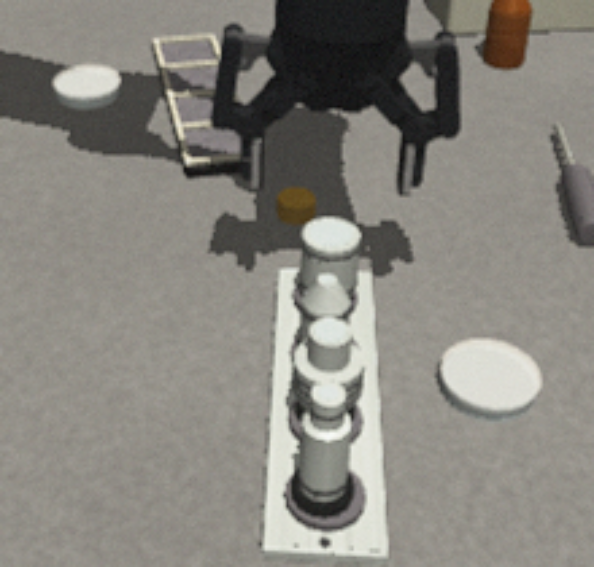

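View pics/top2z.png

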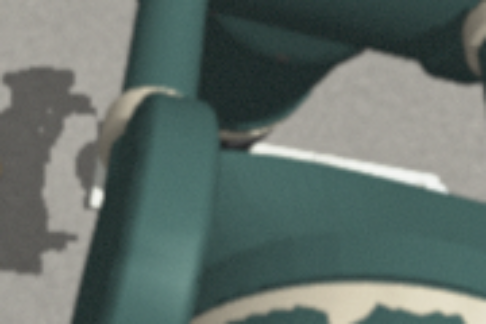

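```bash
python3 - <<'E'
from h import *
a=ray("side",324.6,219.6,101);b=ray("side",379.5,221.1,101);print(a,b,(a+b)/2)
E
```

```text
[ 544.06541645 -107.35230615] [ 636.23693757 -119.76738258] [ 590.15117701 -113.55984437]
```

Call:
apply_moves --increments '[{"jaw": 1,"translation": [0.001,0,-0.025],"angular": [0,0,0]},{"jaw": 1,"translation": [0.001,0,-0.05],"angular": [0,0,0]},{"jaw": 1,"translation": [0.001,0,-0.067],"angular": [0,0,0]},{"jaw": -1,"translation": [0.001,0,-0.067],"angular": [0,0,0]},{"jaw": -1,"translation": [0.001,0,-0.067],"angular": [0,0,0]}]'

```text
time_s: 3.25
position: [592.1, -110.0, 25.3]
tcp_rot: [2.383, 2.046, 0.001]
contact_force: [-0.1, -0.6, 0.3]
gripper_width: 0.694
```

Call:
apply_moves --increments '[{"jaw": -1,"translation": [0,0,0],"angular": [0,0,0]},{"jaw": -1,"translation": [0,0,0],"angular": [0,0,0]},{"jaw": -1,"translation": [0,0,0],"angular": [0,0,0]},{"jaw": -1,"translation": [0,0,0],"angular": [0,0,0]},{"jaw": -1,"translation": [0,0,0],"angular": [0,0,0]}]'

```text
time_s: 3.75
position: [593.3, -110.4, 26.5]
tcp_rot: [2.381, 2.044, 0.004]
contact_force: [-0.4, 0.1, 6.3]
gripper_width: 0.415
```

Call:
apply_moves --increments '[{"jaw": -1,"translation": [0,0,0],"angular": [0,0,0]},{"jaw": -1,"translation": [0,0,0],"angular": [0,0,0]},{"jaw": -1,"translation": [0,0,0.005],"angular": [0,0,0]},{"jaw": -1,"translation": [0,0,0.015],"angular": [0,0,0]},{"jaw": -1,"translation": [0,0,0.03],"angular": [0,0,0]}]'

```text
time_s: 4.25
position: [590.2, -109.7, 53.9]
tcp_rot: [-2.382, -2.045, 0.003]
contact_force: [0.3, -0.6, -2.0]
gripper_width: 0.418
```

```bash
cat > look.py <<'E'
import sys
from station import monitor, snapshot
import cv2
tag=sys.argv[1]
o=monitor.get_obs();print(o['position'],o['tcp_rot'],o['time_s'],o['gripper_width'],o['contact_force'])
for a in sys.argv[2:]:
    n,x0,y0,x1,y1=a.split(',');x0,y0,x1,y1=map(int,(x0,y0,x1,y1))
    im=snapshot(n)[:,:,::-1];cv2.imwrite(f"pics/{n}{tag}.png",im)
    s=min(780/(x1-x0),580/(y1-y0))
    print(n,s);cv2.imwrite(f"pics/{n}{tag}z.png",cv2.resize(im[y0:y1,x0:x1],None,fx=s,fy=s,interpolation=cv2.INTER_CUBIC))
E
python3 look.py 3 side,280,150,430,360
```

```text
[ 590.21461174 -109.68756548   53.92523593] [-2.38201648 -2.04476699  0.0026437 ] 4.25 0.41814146458798535 [ 0.29206359 -0.55460574 -1.98268756]
side 2.761904761904762
```

View pics/side3z.png

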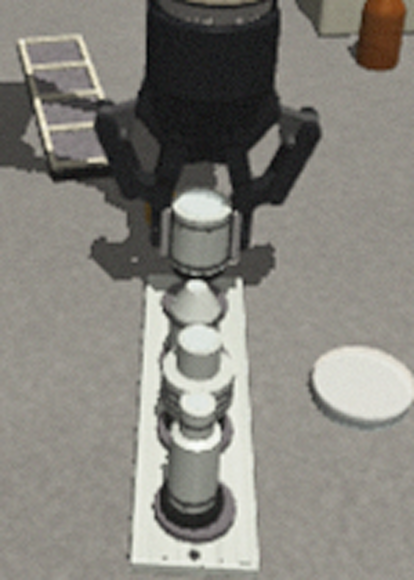

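Call:
apply_moves --increments '[{"jaw": -1,"translation": [-0.002,0.008,0.012],"angular": [0,0,0.01]},{"jaw": -1,"translation": [-0.007,0.025,0.025],"angular": [0,0,0.035]},{"jaw": -1,"translation": [-0.014,0.05,0.03],"angular": [0,0,0.06]},{"jaw": -1,"translation": [-0.021,0.075,0.03],"angular": [0,0,0.09]},{"jaw": -1,"translation": [-0.028,0.1,0.03],"angular": [0,0,0.12]}]'

```text
time_s: 4.8
position: [562.9, -7.9, 85.5]
tcp_rot: [2.254, 2.188, 0.001]
contact_force: [0.3, 0.1, -3.1]
gripper_width: 0.415
```

Call:
apply_moves --increments '[{"jaw": -1,"translation": [-0.007,0.025,0],"angular": [0,0,0.03]},{"jaw": -1,"translation": [-0.014,0.05,0],"angular": [0,0,0.06]},{"jaw": -1,"translation": [-0.021,0.075,0],"angular": [0,0,0.09]},{"jaw": -1,"translation": [-0.028,0.1,0],"angular": [0,0,0.12]},{"jaw": -1,"translation": [-0.031,0.11,0],"angular": [0,0,0.125]}]'

```text
time_s: 5.3
position: [531.0, 102.9, 85.0]
tcp_rot: [-2.111, -2.326, -0.001]
contact_force: [-0.2, -0.6, -2.0]
gripper_width: 0.42
```

Call:
apply_moves --increments '[{"jaw": -1,"translation": [0,0,-0.01],"angular": [0,0,0]},{"jaw": -1,"translation": [0,0,-0.025],"angular": [0,0,0]},{"jaw": -1,"translation": [0,0,-0.04],"angular": [0,0,0]},{"jaw": -1,"translation": [0,0,-0.045],"angular": [0,0,0]},{"jaw": -1,"translation": [0,0,-0.045],"angular": [0,0,0]}]'

```text
time_s: 5.8
position: [530.9, 99.0, 37.0]
tcp_rot: [-2.115, -2.319, 0.005]
contact_force: [0.3, 0.1, -1.9]
gripper_width: 0.414
```

```bash
python3 look.py 4 side,270,130,370,230 top,140,180,310,260
```

```text
[530.88709505  98.99210697  36.9662371 ] [-2.1154018  -2.31891198  0.00544093] 5.8 0.41421469692818225 [ 0.31231221  0.08386366 -1.93362845]
side 5.8
top 4.588235294117647
```

View pics/side4z.png

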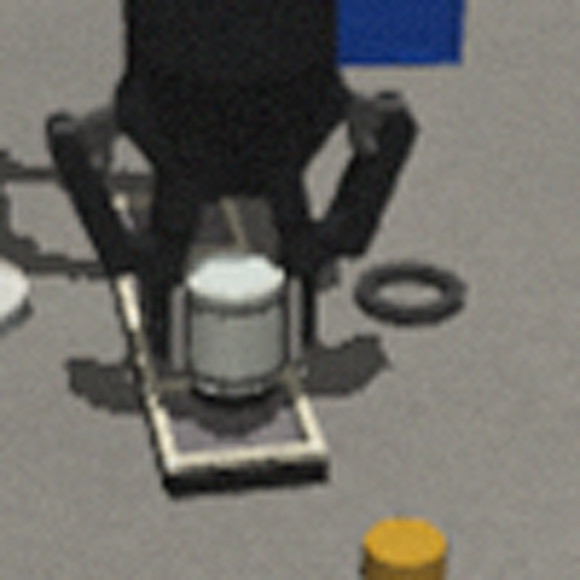

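View pics/top4z.png

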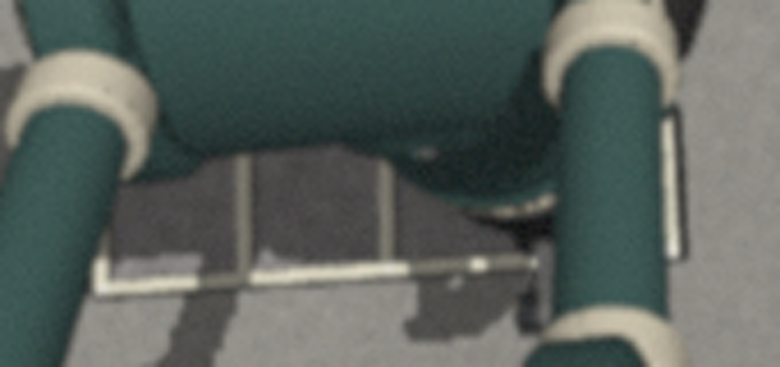

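```bash
python3 - <<'E'
from h import *
print(ray("side",270+236.5/5.8-.5,130+279.5/5.8-.5,81))
P=[ray("side",270+(x+.5)/5.8-.5,130+(y+.5)/5.8-.5,14) for x,y in((168,463),(325,447))]
print(P,np.mean(P,0))
E
```

```text
[533.7819784   84.36397198]
[array([506.41622617,  66.00505797]), array([566.34846909,  72.33207829])] [536.38234763  69.16856813]
```

Call:
apply_moves --increments '[{"jaw": -1,"translation": [0,0.002,-0.008],"angular": [0,0,0]},{"jaw": -1,"translation": [0,0.002,-0.014],"angular": [0,0,0]},{"jaw": -1,"translation": [0,0.002,-0.017],"angular": [0,0,0]},{"jaw": -1,"translation": [0,0.002,-0.018],"angular": [0,0,0]},{"jaw": -1,"translation": [0,0.002,-0.018],"angular": [0,0,0]}]'

```text
time_s: 6.4
position: [532.3, 102.0, 21.0]
tcp_rot: [-2.116, -2.322, 0.001]
contact_force: [-0.8, -0.4, -2.2]
gripper_width: 0.419
```

```bash
python3 look.py 5 side,270,130,370,230
```

```text
[532.33480349 102.03707671  21.04603119] [-2.11552298e+00 -2.32216319e+00  5.36573740e-04] 6.4 0.41896127106955194 [-0.78367713 -0.36308184 -2.2493981 ]
side 5.8
```

View pics/side5z.png

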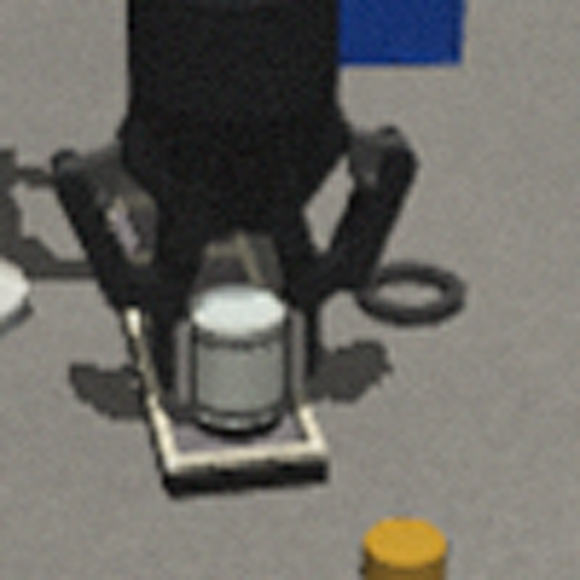

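Call:
apply_moves --increments '[{"jaw": -1,"translation": [0,0.001,-0.0015],"angular": [0,0,0]},{"jaw": -1,"translation": [0,0.001,-0.0025],"angular": [0,0,0]},{"jaw": -1,"translation": [0,0.001,-0.0025],"angular": [0,0,0]}]'

```text
time_s: 6.75
position: [533.0, 102.9, 20.5]
tcp_rot: [2.115, 2.322, -0.0]
contact_force: [-3.6, -1.7, 9.4]
gripper_width: 0.415
```

Call:
apply_moves --increments '[{"jaw": -0.05,"translation": [0,0,0],"angular": [0,0,0]},{"jaw": 0.1,"translation": [0,0,0],"angular": [0,0,0]},{"jaw": 0.3,"translation": [0,0,0],"angular": [0,0,0]},{"jaw": 0.3,"translation": [0,0,0],"angular": [0,0,0]},{"jaw": 0.3,"translation": [0,0,0],"angular": [0,0,0]}]'

```text
time_s: 7.25
position: [532.5, 103.0, 18.6]
tcp_rot: [-2.116, -2.322, 0.0]
contact_force: [-0.2, -0.2, 0.0]
gripper_width: 0.648
```

Call:
apply_moves --increments '[{"jaw": 1,"translation": [0,0,0.02],"angular": [0,0,0]},{"jaw": 1,"translation": [0,0,0.05],"angular": [0,0,0]},{"jaw": 1,"translation": [0,0,0.085],"angular": [0,0,0]},{"jaw": 1,"translation": [0,0,0.12],"angular": [0,0,0]},{"jaw": 1,"translation": [0,0,0.15],"angular": [0,0,0]}]'

```text
time_s: 7.75
position: [532.8, 103.1, 170.6]
tcp_rot: [2.115, 2.322, 0.001]
contact_force: [0.6, 0.7, 0.2]
gripper_width: 0.999
```

```bash
python3 look.py 6 side,270,130,370,230 top,140,180,310,260
```

```text
[532.79022706 103.07062901 170.61917066] [2.11529755e+00 2.32175837e+00 1.41397247e-03] 7.75 0.998969894241418 [0.5677089  0.65837391 0.15461772]
side 5.8
top 4.588235294117647
```

View pics/side6z.png

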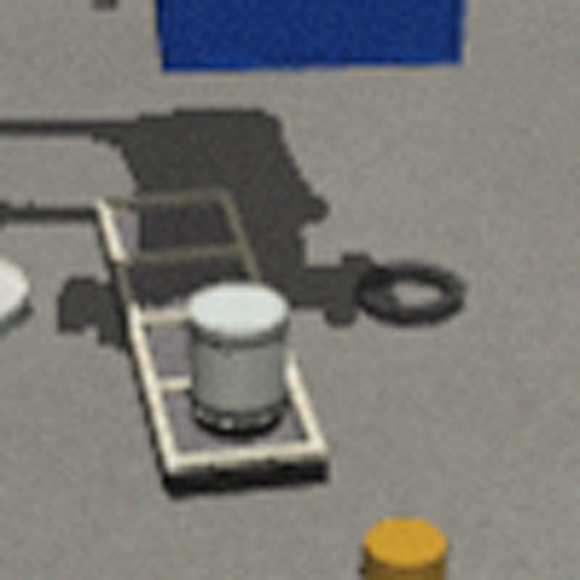

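Call:
apply_moves --increments '[{"jaw": 1,"translation": [0.005,-0.025,0],"angular": [0,0,-0.025]},{"jaw": 1,"translation": [0.012,-0.065,0],"angular": [0,0,-0.065]},{"jaw": 1,"translation": [0.019,-0.105,0],"angular": [0,0,-0.1]},{"jaw": 1,"translation": [0.026,-0.145,0],"angular": [0,0,-0.135]},{"jaw": 1,"translation": [0.033,-0.185,0],"angular": [0,0,-0.17]}]'

```text
time_s: 8.35
position: [565.0, -83.3, 167.6]
tcp_rot: [-2.306, -2.132, 0.001]
contact_force: [-0.6, 0.3, -0.5]
gripper_width: 0.998
```

Call:
apply_moves --increments '[{"jaw": 1,"translation": [0.007,-0.04,-0.01],"angular": [0,0,-0.035]},{"jaw": 1,"translation": [0.012,-0.074,-0.03],"angular": [0,0,-0.065]},{"jaw": 1,"translation": [0.014,-0.0855,-0.05],"angular": [0,0,-0.075]},{"jaw": 1,"translation": [0.014,-0.0855,-0.07],"angular": [0,0,-0.075]},{"jaw": 1,"translation": [0.014,-0.0855,-0.08],"angular": [0,0,-0.075]}]'

```text
time_s: 8.85
position: [577.4, -167.5, 85.4]
tcp_rot: [-2.382, -2.042, 0.004]
contact_force: [-0.7, 1.0, 0.2]
gripper_width: 1.0
```

```bash
python3 look.py 7 side,270,150,430,360 top,140,180,310,260
```

```text
[ 577.35239249 -167.51252259   85.36774145] [-2.3816579  -2.04194754  0.00399794] 8.85 1.000164599252882 [-0.66711634  0.96598147  0.24991926]
side 2.761904761904762
top 4.588235294117647
```

View pics/side7z.png

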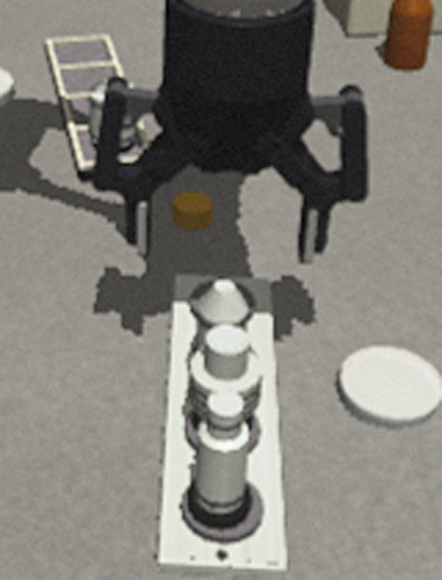

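View pics/top7z.png

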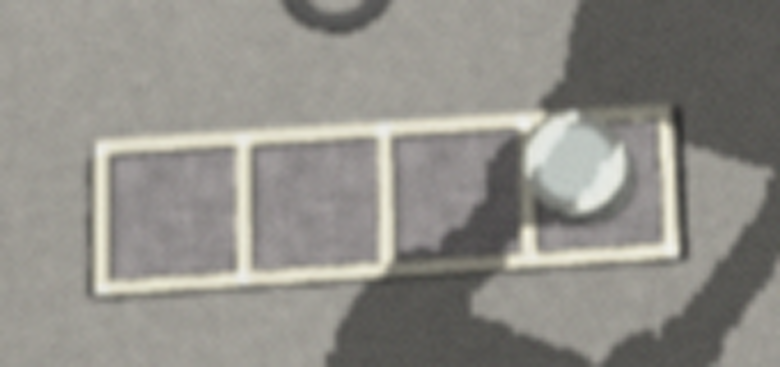

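```bash
python3 - <<'E'
from h import *
s=780/170
f=lambda x,y,z:ray("top",140+(x+.5)/s-.5,180+(y+.5)/s-.5,z)
print("wide",f(577,164,60))
for c in([(530,123),(672,112),(672,250),(530,258)],[(102,148),(672,112),(672,250),(102,285)]):
    P=[f(x,y,14) for x,y in c];print(np.mean(P,0),P)
E
```

```text
wide [532.34251733  99.78808311]
[530.39185864  96.03398402] [array([554.69150572, 125.62423354]), array([560.69998885,  69.13051279]), array([505.39919275,  66.7825825 ]), array([500.77674722, 122.59860723])]
[522.98405264 179.99919777] [array([540.0112677 , 294.67411983]), array([560.69998885,  69.13051279]), array([505.39919275,  66.7825825 ]), array([485.82576127, 289.40957595])]
```

Call:
apply_moves --increments '[{"jaw": 1,"translation": [0,0,-0.025],"angular": [0,0,0]},{"jaw": 1,"translation": [0,0,-0.05],"angular": [0,0,0]},{"jaw": 1,"translation": [0,0,-0.063],"angular": [0,0,0]},{"jaw": 0,"translation": [0,0,-0.063],"angular": [0,0,0]},{"jaw": -1,"translation": [0,0,-0.063],"angular": [0,0,0]}]'

```text
time_s: 9.45
position: [580.1, -167.3, 26.6]
tcp_rot: [2.383, 2.047, 0.001]
contact_force: [0.4, 0.2, 0.4]
gripper_width: 0.693
```

Call:
apply_moves --increments '[{"jaw": -1,"translation": [0,0,0],"angular": [0,0,0]},{"jaw": -1,"translation": [0,0,0],"angular": [0,0,0]},{"jaw": -1,"translation": [0,0,0],"angular": [0,0,0]},{"jaw": -1,"translation": [0,0,0],"angular": [0,0,0]},{"jaw": -1,"translation": [0,0,0],"angular": [0,0,0]}]'

```text
time_s: 9.95
position: [580.8, -167.9, 27.6]
tcp_rot: [2.382, 2.045, 0.002]
contact_force: [-0.2, 0.1, 6.3]
gripper_width: 0.325
```

Call:
apply_moves --increments '[{"jaw": -1,"translation": [0,0,0],"angular": [0,0,0]},{"jaw": -1,"translation": [0,0,0],"angular": [0,0,0]},{"jaw": -1,"translation": [0,0,0.005],"angular": [0,0,0]},{"jaw": -1,"translation": [0,0,0.015],"angular": [0,0,0]},{"jaw": -1,"translation": [0,0,0.03],"angular": [0,0,0]}]'

```text
time_s: 10.45
position: [578.3, -167.1, 55.4]
tcp_rot: [-2.382, -2.045, 0.002]
contact_force: [-0.1, -0.7, -2.1]
gripper_width: 0.323
```

```bash
python3 look.py 8 side,270,150,430,360
```

```text
[ 578.31514008 -167.12039286   55.43069174] [-2.38191820e+00 -2.04483367e+00  2.26478039e-03] 10.45 0.3233609259311828 [-0.14099459 -0.69505549 -2.07271571]
side 2.761904761904762
```

View pics/side8z.png

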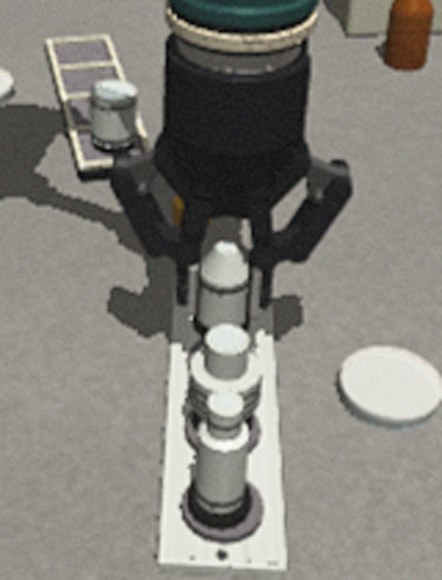

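Call:
apply_moves --increments '[{"jaw": -1,"translation": [-0.001,0.006,0.015],"angular": [0,0,0.005]},{"jaw": -1,"translation": [-0.004,0.025,0.035],"angular": [0,0,0.02]},{"jaw": -1,"translation": [-0.009,0.055,0.05],"angular": [0,0,0.045]},{"jaw": -1,"translation": [-0.014,0.085,0.055],"angular": [0,0,0.065]},{"jaw": -1,"translation": [-0.0195,0.115,0.055],"angular": [0,0,0.09]}]'

```text
time_s: 11.0
position: [561.0, -51.4, 113.4]
tcp_rot: [2.287, 2.15, 0.004]
contact_force: [-0.4, 0.7, -1.3]
gripper_width: 0.326
```

Call:
apply_moves --increments '[{"jaw": -1,"translation": [-0.005,0.03,0],"angular": [0,0,0.025]},{"jaw": -1,"translation": [-0.01,0.06,0],"angular": [0,0,0.045]},{"jaw": -1,"translation": [-0.015,0.09,0],"angular": [0,0,0.07]},{"jaw": -1,"translation": [-0.02,0.12,0],"angular": [0,0,0.09]},{"jaw": -1,"translation": [-0.025,0.15,0],"angular": [0,0,0.115]}]'

```text
time_s: 11.5
position: [534.6, 99.1, 111.8]
tcp_rot: [2.16, 2.281, 0.001]
contact_force: [0.3, -0.8, -1.7]
gripper_width: 0.326
```

Call:
apply_moves --increments '[{"jaw": -1,"translation": [-0.004,0.027,0],"angular": [0,0,0.02]},{"jaw": -1,"translation": [-0.008,0.047,0],"angular": [0,0,0.035]},{"jaw": -1,"translation": [-0.009,0.0565,-0.005],"angular": [0,0,0.04]},{"jaw": -1,"translation": [-0.009,0.0565,-0.025],"angular": [0,0,0.04]},{"jaw": -1,"translation": [-0.009,0.0565,-0.05],"angular": [0,0,0.04]}]'

```text
time_s: 12.0
position: [527.5, 154.7, 62.0]
tcp_rot: [2.113, 2.321, 0.005]
contact_force: [0.4, -0.3, -1.1]
gripper_width: 0.328
```

Call:
apply_moves --increments '[{"jaw": -1,"translation": [0,0,-0.018],"angular": [0,0,0]},{"jaw": -1,"translation": [0,0,-0.03],"angular": [0,0,0]},{"jaw": -1,"translation": [0,0,-0.036],"angular": [0,0,0]},{"jaw": -1,"translation": [0,0,-0.038],"angular": [0,0,0]},{"jaw": -1,"translation": [0,0,-0.038],"angular": [0,0,0]}]'

```text
time_s: 12.5
position: [526.5, 154.0, 23.2]
tcp_rot: [2.116, 2.322, 0.001]
contact_force: [0.5, -0.7, -2.7]
gripper_width: 0.327
```

```bash
python3 look.py 9 side,270,130,370,230
```

```text
[526.54688324 153.96945732  23.22412252] [2.11575418e+00 2.32172565e+00 9.20759631e-04] 12.5 0.32700250868038067 [ 0.49864201 -0.7102499  -2.73011894]
side 5.8
```

View pics/side9z.png

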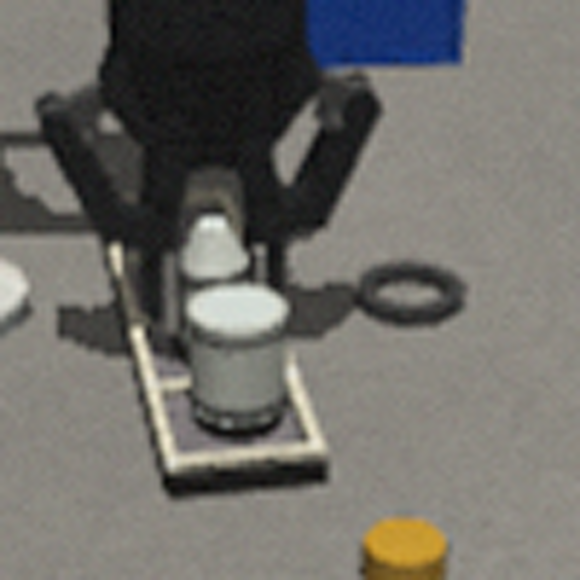

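Call:
apply_moves --increments '[{"jaw": -1,"translation": [0,0,-0.0015],"angular": [0,0,0]},{"jaw": -1,"translation": [0,0,-0.0028],"angular": [0,0,0]},{"jaw": -1,"translation": [0,0,-0.0028],"angular": [0,0,0]}]'

```text
time_s: 12.85
position: [527.0, 154.2, 21.6]
tcp_rot: [2.115, 2.322, 0.002]
contact_force: [-2.4, -0.2, 4.2]
gripper_width: 0.329
```

Contact; release and rise.

Call:
apply_moves --increments '[{"jaw": -0.25,"translation": [0,0,0],"angular": [0,0,0]},{"jaw": -0.1,"translation": [0,0,0],"angular": [0,0,0]},{"jaw": 0.2,"translation": [0,0,0],"angular": [0,0,0]},{"jaw": 0.3,"translation": [0,0,0],"angular": [0,0,0]},{"jaw": 0.3,"translation": [0,0,0],"angular": [0,0,0]}]'

```text
time_s: 13.35
position: [525.9, 154.0, 19.9]
tcp_rot: [-2.116, -2.322, 0.0]
contact_force: [-0.3, -1.0, 0.2]
gripper_width: 0.65
```

Call:
apply_moves --increments '[{"jaw": 1,"translation": [0,0,0.02],"angular": [0,0,0]},{"jaw": 1,"translation": [0,0,0.05],"angular": [0,0,0]},{"jaw": 1,"translation": [0,0,0.085],"angular": [0,0,0]},{"jaw": 1,"translation": [0,0,0.12],"angular": [0,0,0]},{"jaw": 1,"translation": [0,0,0.15],"angular": [0,0,0]}]'

```text
time_s: 13.85
position: [526.3, 154.1, 171.8]
tcp_rot: [2.115, 2.322, 0.002]
contact_force: [0.7, 0.7, -0.5]
gripper_width: 0.999
```

Call:
apply_moves --increments '[{"jaw": 1,"translation": [0.003,-0.02,0],"angular": [0,0,-0.015]},{"jaw": 1,"translation": [0.007,-0.06,0],"angular": [0,0,-0.04]},{"jaw": 1,"translation": [0.012,-0.1,0],"angular": [0,0,-0.065]},{"jaw": 1,"translation": [0.017,-0.14,0],"angular": [0,0,-0.09]},{"jaw": 1,"translation": [0.022,-0.18,0],"angular": [0,0,-0.12]}]'

```text
time_s: 14.35
position: [547.9, -27.4, 170.0]
tcp_rot: [2.252, 2.19, 0.0]
contact_force: [1.3, 0.7, -0.1]
gripper_width: 1.003
```

Call:
apply_moves --increments '[{"jaw": 1,"translation": [0.005,-0.04,0],"angular": [0,0,-0.025]},{"jaw": 1,"translation": [0.01,-0.08,0],"angular": [0,0,-0.05]},{"jaw": 1,"translation": [0.015,-0.12,0],"angular": [0,0,-0.08]},{"jaw": 1,"translation": [0.02,-0.16,0],"angular": [0,0,-0.105]},{"jaw": 1,"translation": [0.0235,-0.194,-0.01],"angular": [0,0,-0.125]}]'

```text
time_s: 14.85
position: [572.7, -222.7, 161.5]
tcp_rot: [2.383, 2.042, 0.002]
contact_force: [0.1, 0.5, 0.7]
gripper_width: 0.999
```

Call:
apply_moves --increments '[{"jaw": 1,"translation": [0,0,-0.025],"angular": [0,0,0]},{"jaw": 1,"translation": [0,0,-0.05],"angular": [0,0,0]},{"jaw": 1,"translation": [0,0,-0.065],"angular": [0,0,0]},{"jaw": 1,"translation": [0,0,-0.065],"angular": [0,0,0]}]'

```text
time_s: 15.25
position: [569.2, -218.9, 91.8]
tcp_rot: [-2.379, -2.043, 0.004]
contact_force: [-0.2, 0.8, -1.2]
gripper_width: 0.999
```

```bash
python3 look.py 10 side,270,150,430,360 top,140,180,310,260
```

```text
[ 569.19140811 -218.93579524   91.78479602] [-2.37948783 -2.0428821   0.00415532] 15.25 0.9992990097920095 [-0.2359607   0.84711199 -1.2187714 ]
side 2.761904761904762
top 4.588235294117647
```

View pics/side10z.png

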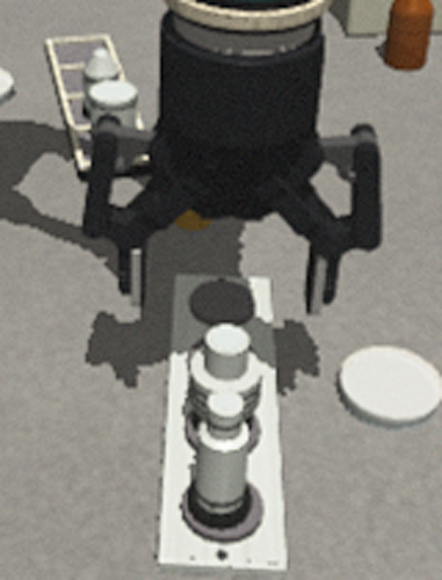

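View pics/top10z.png

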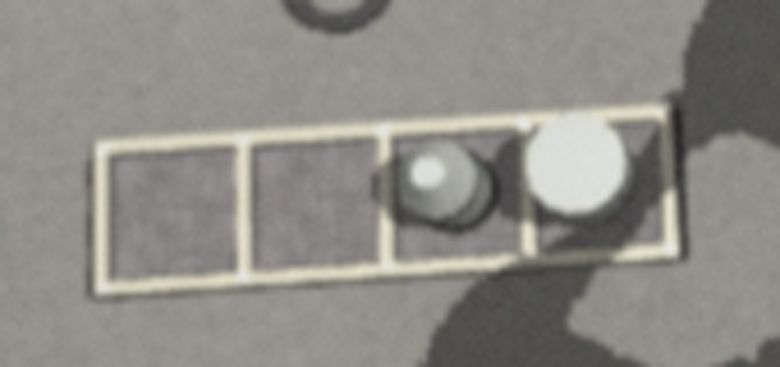

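Call:
apply_moves --increments '[{"jaw": 1,"translation": [0,0,-0.025],"angular": [0,0,0]},{"jaw": 1,"translation": [0,0,-0.05],"angular": [0,0,0]},{"jaw": 1,"translation": [0,0,-0.066],"angular": [0,0,0]},{"jaw": 0,"translation": [0,0,-0.066],"angular": [0,0,0]},{"jaw": -1,"translation": [0,0,-0.066],"angular": [0,0,0]}]'

```text
time_s: 15.85
position: [572.2, -220.1, 29.8]
tcp_rot: [2.383, 2.046, 0.001]
contact_force: [0.1, -0.0, 0.3]
gripper_width: 0.694
```

Call:
apply_moves --increments '[{"jaw": -1,"translation": [0,0,0],"angular": [0,0,0]},{"jaw": -1,"translation": [0,0,0],"angular": [0,0,0]},{"jaw": -1,"translation": [0,0,0],"angular": [0,0,0]},{"jaw": -1,"translation": [0,0,0],"angular": [0,0,0]},{"jaw": -1,"translation": [0,0,0],"angular": [0,0,0]}]'

```text
time_s: 16.35
position: [573.2, -220.7, 31.0]
tcp_rot: [2.381, 2.044, 0.003]
contact_force: [0.3, 0.5, 5.6]
gripper_width: 0.444
```

Call:
apply_moves --increments '[{"jaw": -1,"translation": [0,0,0],"angular": [0,0,0]},{"jaw": -1,"translation": [0,0,0],"angular": [0,0,0]},{"jaw": -1,"translation": [0,0,0.005],"angular": [0,0,0]},{"jaw": -1,"translation": [0,0,0.015],"angular": [0,0,0]},{"jaw": -1,"translation": [0,0,0.03],"angular": [0,0,0]}]'

```text
time_s: 16.85
position: [570.1, -219.4, 58.4]
tcp_rot: [-2.381, -2.044, 0.002]
contact_force: [-0.2, 0.7, -1.6]
gripper_width: 0.448
```

```bash
python3 look.py 11 side,270,150,430,360; python3 - <<'E'
from h import *
s=780/170
f=lambda x,y,z:ray("top",140+(x+.5)/s-.5,180+(y+.5)/s-.5,z)
print("cone",f(430,173,68))
P=[f(x,y,14) for x,y in ((386,132),(530,123),(530,258),(386,268))];print(np.mean(P,0))
E
```

```text
[ 570.14561968 -219.39005035   58.44051695] [-2.38148575e+00 -2.04448646e+00  2.26968321e-03] 16.85 0.4483891065034872 [-0.19991513  0.71918142 -1.61291247]
side 2.761904761904762
cone [526.43718328 152.64537402]
[525.08236675 152.46541171]
```

View pics/side11z.png

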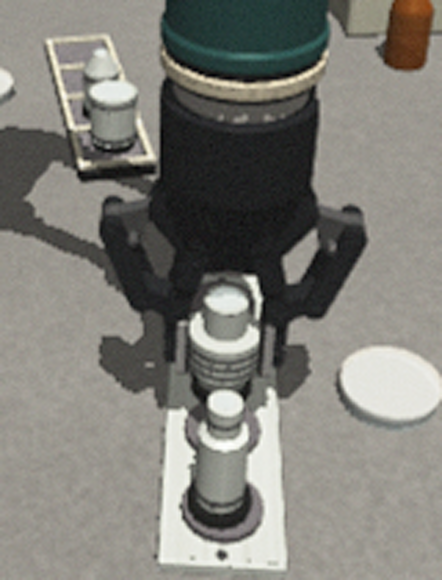

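Call:
apply_moves --increments '[{"jaw": -1,"translation": [0,0.006,0.015],"angular": [0,0,0.005]},{"jaw": -1,"translation": [-0.003,0.025,0.035],"angular": [0,0,0.015]},{"jaw": -1,"translation": [-0.006,0.055,0.05],"angular": [0,0,0.03]},{"jaw": -1,"translation": [-0.01,0.09,0.055],"angular": [0,0,0.05]},{"jaw": -1,"translation": [-0.015,0.125,0.055],"angular": [0,0,0.07]}]'

```text
time_s: 17.4
position: [557.6, -93.9, 116.6]
tcp_rot: [2.308, 2.127, 0.004]
contact_force: [0.8, 0.7, -1.4]
gripper_width: 0.45
```

Call:
apply_moves --increments '[{"jaw": -1,"translation": [-0.004,0.035,0],"angular": [0,0,0.02]},{"jaw": -1,"translation": [-0.008,0.07,0],"angular": [0,0,0.04]},{"jaw": -1,"translation": [-0.012,0.105,0],"angular": [0,0,0.06]},{"jaw": -1,"translation": [-0.016,0.14,0],"angular": [0,0,0.08]},{"jaw": -1,"translation": [-0.02,0.175,0],"angular": [0,0,0.1]}]'

```text
time_s: 17.9
position: [536.1, 81.8, 115.1]
tcp_rot: [2.2, 2.242, 0.001]
contact_force: [-0.4, -0.6, -1.7]
gripper_width: 0.446
```

Call:
apply_moves --increments '[{"jaw": -1,"translation": [-0.004,0.035,0],"angular": [0,0,0.02]},{"jaw": -1,"translation": [-0.008,0.07,0],"angular": [0,0,0.04]},{"jaw": -1,"translation": [-0.012,0.1,0],"angular": [0,0,0.06]},{"jaw": -1,"translation": [-0.015,0.121,0],"angular": [0,0,0.07]},{"jaw": -1,"translation": [-0.016,0.13,0],"angular": [0,0,0.075]}]'

```text
time_s: 18.4
position: [520.0, 212.2, 114.9]
tcp_rot: [-2.113, -2.325, -0.002]
contact_force: [-0.1, 0.1, -1.9]
gripper_width: 0.449
```

Call:
apply_moves --increments '[{"jaw": -1,"translation": [0,0,-0.015],"angular": [0,0,0]},{"jaw": -1,"translation": [0,0,-0.035],"angular": [0,0,0]},{"jaw": -1,"translation": [0,0,-0.055],"angular": [0,0,0]},{"jaw": -1,"translation": [0,0,-0.07],"angular": [0,0,0]},{"jaw": -1,"translation": [0,0,-0.075],"angular": [0,0,0]}]'

```text
time_s: 18.9
position: [518.7, 208.3, 36.2]
tcp_rot: [-2.116, -2.32, 0.007]
contact_force: [-0.2, -0.4, -3.2]
gripper_width: 0.451
```

```bash
python3 look.py 12 side,270,130,370,230
```

```text
[518.66323112 208.33312623  36.24091422] [-2.11574825 -2.31957987  0.00673434] 18.9 0.45059597806079216 [-0.15473484 -0.36212036 -3.20411739]
side 5.8
```

View pics/side12z.png

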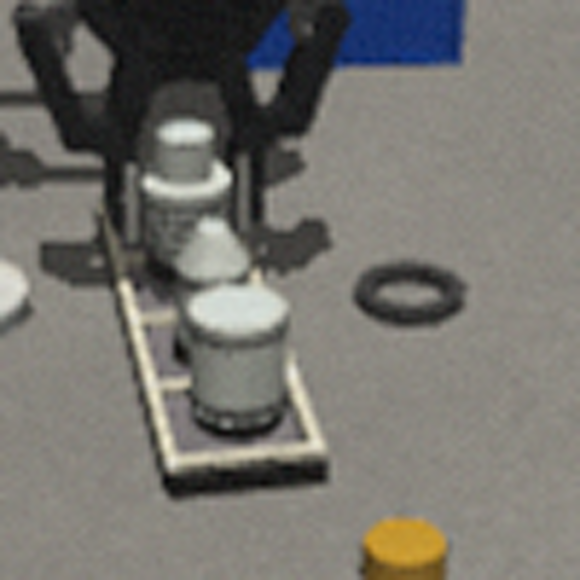

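Call:
apply_moves --increments '[{"jaw": -1,"translation": [0,0,-0.006],"angular": [0,0,0]},{"jaw": -1,"translation": [0,0,-0.011],"angular": [0,0,0]},{"jaw": -1,"translation": [0,0,-0.014],"angular": [0,0,0]},{"jaw": -1,"translation": [0,0,-0.0155],"angular": [0,0,0]},{"jaw": -1,"translation": [0,0,-0.0165],"angular": [0,0,0]}]'

```text
time_s: 19.45
position: [521.0, 210.2, 25.0]
tcp_rot: [2.115, 2.322, -0.0]
contact_force: [-8.0, -3.2, 19.1]
gripper_width: 0.447
```

Call:
apply_moves --increments '[{"jaw": -1,"translation": [0,0,0],"angular": [0,0,0]},{"jaw": -1,"translation": [0,0,0],"angular": [0,0,0]}]'

```text
time_s: 19.65
position: [521.0, 210.1, 25.0]
tcp_rot: [2.115, 2.322, 0.0]
contact_force: [-5.2, -2.9, 11.9]
gripper_width: 0.448
```

Call:
apply_moves --increments '[{"jaw": -0.05,"translation": [0,0,0.001],"angular": [0,0,0]},{"jaw": 0.1,"translation": [0,0,0.001],"angular": [0,0,0]},{"jaw": 0.3,"translation": [0,0,0.001],"angular": [0,0,0]},{"jaw": 0.5,"translation": [0,0,0.001],"angular": [0,0,0]},{"jaw": 0.5,"translation": [0,0,0.001],"angular": [0,0,0]}]'

```text
time_s: 20.15
position: [520.5, 210.0, 23.3]
tcp_rot: [-2.116, -2.322, 0.0]
contact_force: [-0.3, 0.3, 0.3]
gripper_width: 0.753
```

Call:
apply_moves --increments '[{"jaw": 1,"translation": [0,0,0.02],"angular": [0,0,0]},{"jaw": 1,"translation": [0,0,0.05],"angular": [0,0,0]},{"jaw": 1,"translation": [0,0,0.085],"angular": [0,0,0]},{"jaw": 1,"translation": [0,0,0.12],"angular": [0,0,0]},{"jaw": 1,"translation": [0,0,0.15],"angular": [0,0,0]}]'

```text
time_s: 20.65
position: [520.8, 210.1, 175.3]
tcp_rot: [2.115, 2.322, 0.001]
contact_force: [1.2, -0.5, 0.5]
gripper_width: 0.997
```

Call:
apply_moves --increments '[{"jaw": 1,"translation": [0.002,-0.02,0],"angular": [0,0,-0.01]},{"jaw": 1,"translation": [0.005,-0.06,0],"angular": [0,0,-0.03]},{"jaw": 1,"translation": [0.008,-0.1,0],"angular": [0,0,-0.05]},{"jaw": 1,"translation": [0.011,-0.14,0],"angular": [0,0,-0.07]},{"jaw": 1,"translation": [0.014,-0.18,0],"angular": [0,0,-0.09]}]'

```text
time_s: 21.15
position: [534.4, 28.6, 173.4]
tcp_rot: [2.218, 2.224, 0.0]
contact_force: [1.0, 0.4, 0.2]
gripper_width: 0.997
```

Call:
apply_moves --increments '[{"jaw": 1,"translation": [0.003,-0.04,0],"angular": [0,0,-0.02]},{"jaw": 1,"translation": [0.007,-0.08,0],"angular": [0,0,-0.04]},{"jaw": 1,"translation": [0.01,-0.12,0],"angular": [0,0,-0.06]},{"jaw": 1,"translation": [0.013,-0.16,0],"angular": [0,0,-0.08]},{"jaw": 1,"translation": [0.016,-0.2,0],"angular": [0,0,-0.1]}]'

```text
time_s: 21.65
position: [550.3, -171.6, 173.3]
tcp_rot: [-2.327, -2.11, -0.0]
contact_force: [0.3, -0.0, -0.6]
gripper_width: 1.0
```

Call:
apply_moves --increments '[{"jaw": 1,"translation": [0.004,-0.04,0],"angular": [0,0,-0.02]},{"jaw": 1,"translation": [0.007,-0.075,-0.01],"angular": [0,0,-0.04]},{"jaw": 1,"translation": [0.01,-0.1,-0.03],"angular": [0,0,-0.055]},{"jaw": 1,"translation": [0.01,-0.1075,-0.06],"angular": [0,0,-0.055]},{"jaw": 1,"translation": [0.01,-0.1075,-0.07],"angular": [0,0,-0.055]}]'

```text
time_s: 22.15
position: [558.2, -277.9, 99.8]
tcp_rot: [-2.382, -2.041, 0.003]
contact_force: [-1.1, 1.1, -1.1]
gripper_width: 1.001
```

```bash
python3 look.py 13 side,270,150,430,360 top,140,180,310,260
```

```text
[ 558.21413311 -277.8739006    99.83758972] [-2.38194622 -2.04050089  0.00333843] 22.15 1.0009434426526027 [-1.0686347   1.11333733 -1.08143159]
side 2.761904761904762
top 4.588235294117647
```

View pics/side13z.png

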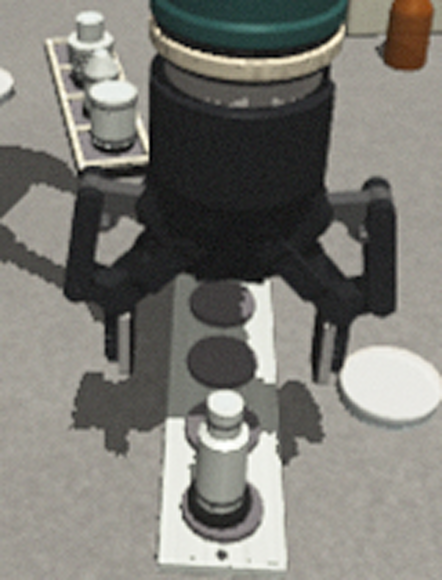

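View pics/top13z.png

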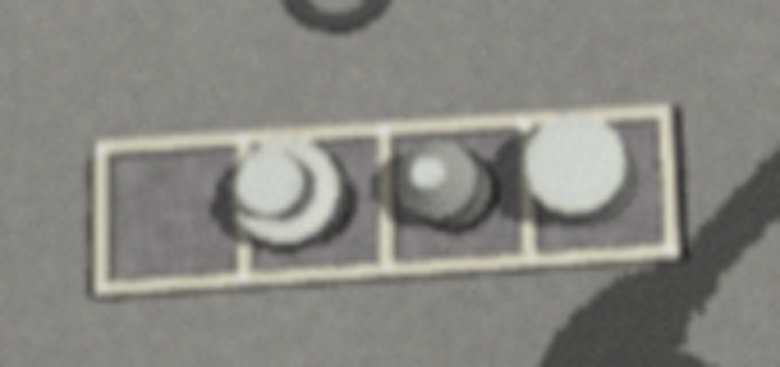

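Call:
apply_moves --increments '[{"jaw": 1,"translation": [0,0,-0.025],"angular": [0,0,0]},{"jaw": 1,"translation": [0,0,-0.05],"angular": [0,0,0]},{"jaw": 1,"translation": [0,0,-0.0695],"angular": [0,0,0]},{"jaw": 0,"translation": [0,0,-0.0695],"angular": [0,0,0]},{"jaw": -1,"translation": [0,0,-0.0695],"angular": [0,0,0]}]'

```text
time_s: 22.75
position: [561.3, -276.9, 35.2]
tcp_rot: [2.382, 2.047, 0.001]
contact_force: [0.7, -0.1, -0.0]
gripper_width: 0.689
```

Call:
apply_moves --increments '[{"jaw": -1,"translation": [0,0,0],"angular": [0,0,0]},{"jaw": -1,"translation": [0,0,0],"angular": [0,0,0]},{"jaw": -1,"translation": [0,0,0],"angular": [0,0,0]},{"jaw": -1,"translation": [0,0,0],"angular": [0,0,0]},{"jaw": -1,"translation": [0,0,0],"angular": [0,0,0]}]'

```text
time_s: 23.25
position: [561.8, -278.0, 36.1]
tcp_rot: [2.382, 2.044, 0.002]
contact_force: [-1.5, 1.8, 6.4]
gripper_width: 0.285
```

Call:
apply_moves --increments '[{"jaw": -1,"translation": [0,0,0],"angular": [0,0,0]},{"jaw": -1,"translation": [0,0,0],"angular": [0,0,0]},{"jaw": -1,"translation": [0,0,0.005],"angular": [0,0,0]},{"jaw": -1,"translation": [0,0,0.015],"angular": [0,0,0]},{"jaw": -1,"translation": [0,0,0.03],"angular": [0,0,0]}]'

```text
time_s: 23.75
position: [559.5, -277.0, 63.8]
tcp_rot: [-2.382, -2.045, 0.001]
contact_force: [0.5, 0.7, -0.8]
gripper_width: 0.285
```

```bash
python3 look.py 14 side,270,150,430,360; python3 - <<'E'
from h import *
s=780/170
f=lambda x,y,z:ray("top",140+(x+.5)/s-.5,180+(y+.5)/s-.5,z)
print("collar",f(271,182,74))
for c in(((243,139),(386,132),(386,268),(243,276)),((102,148),(243,139),(243,276),(102,285))):
  print(np.mean([f(x,y,14) for x,y in c],0))
E
```

```text
[ 559.53363571 -277.02674201   63.76938587] [-2.38209217e+00 -2.04478419e+00  1.39431718e-03] 23.75 0.2851007595281192 [ 0.49413404  0.73283811 -0.8212774 ]
side 2.761904761904762
collar [520.79294167 208.98074619]
[520.19209733 208.88950004]
[515.43605105 264.50072247]
```

View pics/side14z.png

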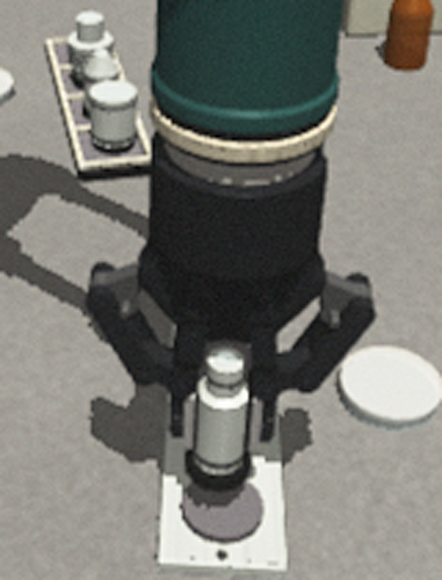

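Call:
apply_moves --increments '[{"jaw": -1,"translation": [0,0.006,0.015],"angular": [0,0,0.005]},{"jaw": -1,"translation": [-0.002,0.025,0.035],"angular": [0,0,0.015]},{"jaw": -1,"translation": [-0.004,0.055,0.05],"angular": [0,0,0.03]},{"jaw": -1,"translation": [-0.007,0.09,0.06],"angular": [0,0,0.045]},{"jaw": -1,"translation": [-0.01,0.125,0.06],"angular": [0,0,0.06]}]'

```text
time_s: 24.3
position: [552.0, -151.7, 127.2]
tcp_rot: [2.318, 2.114, 0.004]
contact_force: [0.9, 0.1, -1.7]
gripper_width: 0.284
```

Call:
apply_moves --increments '[{"jaw": -1,"translation": [-0.003,0.035,0],"angular": [0,0,0.015]},{"jaw": -1,"translation": [-0.006,0.07,0],"angular": [0,0,0.03]},{"jaw": -1,"translation": [-0.009,0.105,0],"angular": [0,0,0.045]},{"jaw": -1,"translation": [-0.012,0.14,0],"angular": [0,0,0.06]},{"jaw": -1,"translation": [-0.015,0.175,0],"angular": [0,0,0.075]}]'

```text
time_s: 24.8
position: [535.2, 24.2, 125.1]
tcp_rot: [2.239, 2.203, 0.001]
contact_force: [0.8, -0.7, -1.7]
gripper_width: 0.284
```

Call:
apply_moves --increments '[{"jaw": -1,"translation": [-0.003,0.035,0],"angular": [0,0,0.015]},{"jaw": -1,"translation": [-0.006,0.07,0],"angular": [0,0,0.03]},{"jaw": -1,"translation": [-0.009,0.105,0],"angular": [0,0,0.045]},{"jaw": -1,"translation": [-0.012,0.14,0],"angular": [0,0,0.06]},{"jaw": -1,"translation": [-0.015,0.175,0],"angular": [0,0,0.075]}]'

```text
time_s: 25.3
position: [520.1, 199.3, 125.1]
tcp_rot: [2.155, 2.286, 0.001]
contact_force: [0.6, 0.2, -1.4]
gripper_width: 0.289
```

Call:
apply_moves --increments '[{"jaw": -1,"translation": [-0.002,0.03,0],"angular": [0,0,0.015]},{"jaw": -1,"translation": [-0.004,0.053,0],"angular": [0,0,0.025]},{"jaw": -1,"translation": [-0.005,0.0685,0],"angular": [0,0,0.035]},{"jaw": -1,"translation": [-0.005,0.0685,-0.015],"angular": [0,0,0.035]},{"jaw": -1,"translation": [-0.005,0.0685,-0.035],"angular": [0,0,0.035]}]'

```text
time_s: 25.8
position: [516.5, 266.3, 89.5]
tcp_rot: [2.114, 2.322, 0.004]
contact_force: [-0.1, -0.4, -1.8]
gripper_width: 0.287
```

Call:
apply_moves --increments '[{"jaw": -1,"translation": [0,0,-0.02],"angular": [0,0,0]},{"jaw": -1,"translation": [0,0,-0.037],"angular": [0,0,0]},{"jaw": -1,"translation": [0,0,-0.048],"angular": [0,0,0]},{"jaw": -1,"translation": [0,0,-0.052],"angular": [0,0,0]},{"jaw": -1,"translation": [0,0,-0.053],"angular": [0,0,0]}]'

```text
time_s: 26.3
position: [515.3, 265.3, 35.3]
tcp_rot: [-2.116, -2.321, 0.002]
contact_force: [-0.5, -0.3, -1.0]
gripper_width: 0.282
```

```bash
python3 look.py 15 side,270,130,370,230
```

```text
[515.26811098 265.29021587  35.33489804] [-2.11626124e+00 -2.32140618e+00  1.79411599e-03] 26.3 0.2820681287311318 [-0.46118487 -0.31437995 -0.99854109]
side 5.8
```

View pics/side15z.png

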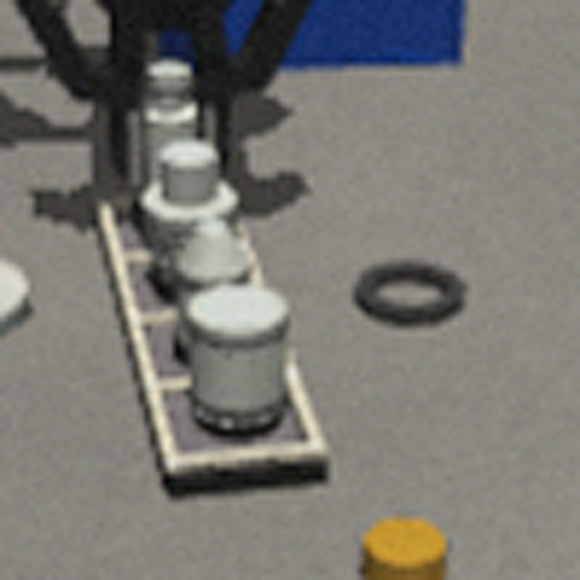

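Call:
apply_moves --increments '[{"jaw": -1,"translation": [0,0,-0.003],"angular": [0,0,0]},{"jaw": -1,"translation": [0,0,-0.006],"angular": [0,0,0]},{"jaw": -1,"translation": [0,0,-0.0073],"angular": [0,0,0]},{"jaw": -1,"translation": [0,0,-0.008],"angular": [0,0,0]},{"jaw": -1,"translation": [0,0,-0.008],"angular": [0,0,0]}]'

```text
time_s: 26.85
position: [516.2, 266.4, 30.1]
tcp_rot: [2.115, 2.322, 0.002]
contact_force: [-3.5, -0.9, 9.1]
gripper_width: 0.284
```

Call:
apply_moves --increments '[{"jaw": -0.35,"translation": [0,0,0],"angular": [0,0,0]},{"jaw": -0.2,"translation": [0,0,0],"angular": [0,0,0]},{"jaw": 0.1,"translation": [0,0,0],"angular": [0,0,0]},{"jaw": 0.4,"translation": [0,0,0],"angular": [0,0,0]},{"jaw": 0.4,"translation": [0,0,0],"angular": [0,0,0]}]'

```text
time_s: 27.35
position: [515.4, 266.0, 27.7]
tcp_rot: [-2.116, -2.322, 0.001]
contact_force: [0.0, 0.4, 0.2]
gripper_width: 0.698
```

Call:
apply_moves --increments '[{"jaw": 1,"translation": [0,0,0.02],"angular": [0,0,0]},{"jaw": 1,"translation": [0,0,0.05],"angular": [0,0,0]},{"jaw": 1,"translation": [0,0,0.085],"angular": [0,0,0]},{"jaw": 1,"translation": [0,0,0.12],"angular": [0,0,0]},{"jaw": 1,"translation": [0,0,0.15],"angular": [0,0,0]}]'

```text
time_s: 27.85
position: [515.8, 266.1, 179.8]
tcp_rot: [2.116, 2.322, 0.002]
contact_force: [0.6, 0.4, 0.5]
gripper_width: 0.998
```

Call:
apply_moves --increments '[{"jaw": 1,"translation": [0.01,-0.035,0],"angular": [0,0,0]},{"jaw": 1,"translation": [0.01,-0.075,0],"angular": [0,0,0]},{"jaw": 1,"translation": [0.01,-0.12,0],"angular": [0,0,0]},{"jaw": 1,"translation": [0.01,-0.165,0],"angular": [0,0,0]},{"jaw": 1,"translation": [0.01,-0.21,0],"angular": [0,0,0]}]'

```text
time_s: 28.35
position: [525.2, 54.5, 178.0]
tcp_rot: [2.115, 2.323, 0.0]
contact_force: [1.1, 0.1, -0.1]
gripper_width: 1.001
```

Call:
apply_moves --increments '[{"jaw": 1,"translation": [0.01,-0.045,0],"angular": [0,0,0]},{"jaw": 1,"translation": [0.01,-0.09,0],"angular": [0,0,0]},{"jaw": 1,"translation": [0.01,-0.135,0],"angular": [0,0,0]},{"jaw": 1,"translation": [0.01,-0.16,0],"angular": [0,0,0]},{"jaw": 1,"translation": [0.01,-0.16,0],"angular": [0,0,0]}]'

```text
time_s: 28.85
position: [535.4, -107.2, 177.9]
tcp_rot: [2.12, 2.317, -0.001]
contact_force: [-0.3, 0.5, 0.7]
gripper_width: 1.002
```

```bash
python3 look.py 16 side,270,130,370,230 top,140,180,310,260
```

```text
[ 535.37360544 -107.21473187  177.8995471 ] [ 2.12014347e+00  2.31741500e+00 -1.16689499e-03] 28.85 1.0017829521618655 [-0.26480909  0.48860142  0.73110112]
side 5.8
top 4.588235294117647
```

View pics/side16z.png

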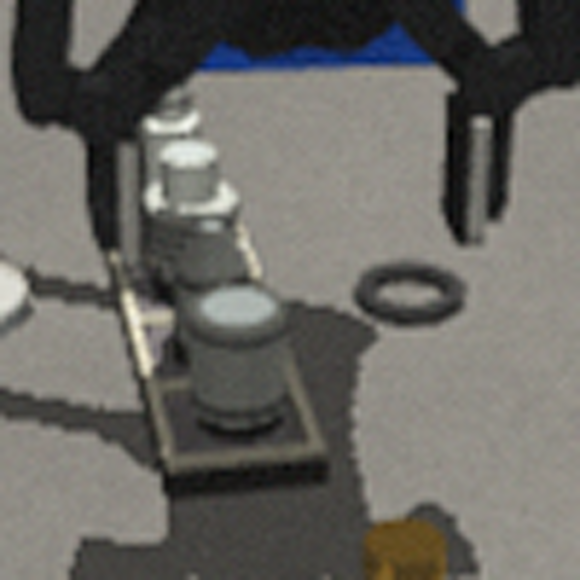

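View pics/top16z.png

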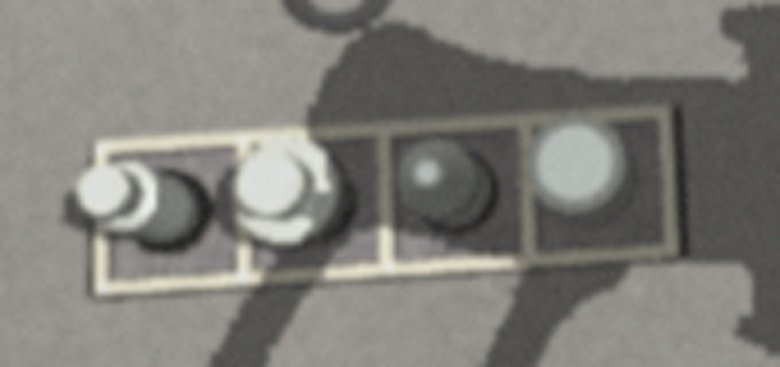

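```bash
python3 - <<'E'
from h import *
from station import order
s=780/170
f=lambda x,y,z:ray("top",140+(x+.5)/s-.5,180+(y+.5)/s-.5,z)
for k,p,z,c in(("slim",(104,190),84,(515.4,264.5)),("collar",(271,182),74,(520.2,208.9)),("cone",(429,173),68,(525.1,152.5)),("wide",(577,164),60,(530.4,96.0))):
    print(k,f(*p,z)-c)
print(order.hand_in())
E
```

```text
slim [-0.32821132  0.93883925]
collar [0.59294167 0.08074619]
cone [1.32731383 0.51304376]
wide [1.94251733 3.78808311]
the job is handed in; nothing more can be done
None
```

I moved all four objectives into the rack in reverse order and handed the job in at about 29 s, well under the 112 s limit. On the strip, the row from the robot's left was wide, cone, collar, slim. In the rack, from the left, it is now slim, collar, cone, wide.

- **Position:** the last top picture shows each objective upright in its compartment. The offsets from the compartment centres in x / y were slim −0.3 / +0.9 mm, collar +0.6 / +0.1 mm, cone +1.3 / +0.5 mm and wide +1.9 / +3.8 mm, against a limit of 12 mm. The compartment centres came from the same camera, so a shared calibration error of about 2 mm mostly cancels out.
- **Release:** each objective showed contact with the floor before I let go. The arm was then moved clear at about 178 mm height, with no force on the tool. I did not measure heights, tilts or speeds at the end, only judged them from the pictures.
- **Disagreements:** the two cameras differed by 2 to 3 mm throughout. One side-view estimate of "wide" while it was still in the air was about 15 mm off along the row. I put this down to that camera's shallow angle, and the top view after release did not bear it out.

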